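Change over the sorting trays

ROBOT

A 7-joint arm with a two-finger parallel gripper is mounted at the origin on the work surface. World frame = base frame: x ahead of the robot, y to its left, z up, the work surface at z = 0. Lengths are in m, angles in rad, forces in N, time in s.
With the tool pointing down it reaches from about 0.4 to 0.925 m from the base axis. Payload 5.6 kg.
Tool frame: the origin (TCP) lies midway between the tips of the shut fingers; the grasp point (between the pads) lies 19 mm behind it; z points along the fingers, y is the line along which they close (so a half turn about z gives the same grasp; the last joint's range is limited). The gripper opens to 85 mm and grips with 20 to 120 N. Pads are 22 mm wide; open, the fingers measure 114 mm over their backs; the gripper's body (76 mm by 85 mm) begins 54 mm behind the grasp point. The pads swing forward as they close: fully open they stand 13 mm farther back than shut.
Start: joints at [1.254, 0.468, -0.012, 1.603, 0.006, 1.071, -0.056], TCP at [0.176, -0.626, 0.231] pointing down, gripper open.
Joint ranges: [-2.53, 2.53], [-0.31, 2.02], [-1.57, 1.55], [0.28, 2.44], [-1.29, 4.43], [0.15, 1.84], [-2.92, 2.92]. Speed limits (rad/s): [2.57, 2.57, 3.14, 3.14, 3.14, 3.14, 3.14].

INTERFACE

Orientations are given as a 3x3 rotation matrix whose columns are the frame's x, y, z axes.
In Python, from bench import manip, snapshot, get_calibration, order gives the robot as it stands.
- The arm moves only by the tool servo_tool, never from a script. Its argument "increments" is a list of rows, each a list of 5 numbers: the shift along the tool's x, y, z in cm, then the turn about the tool's z in rad, then the finger opening in cm, from 0 to 8.54. In form: [[dx, dy, dz, roll, fingers], ...]. A call has 1 to 10 rows; each row is the pose to reach, as a shift and turn from the pose commanded when the call began, along the tool's axes at that moment; what a row does not reach only later rows make up. A row lasts 1/12 s, in which the tool goes at most 41.7 mm and 7.16 degrees, less where a joint would pass 70% of its speed; a pose out of reach is approached as far as the arm can. A call with a gripper value outside its range is refused whole. The fingers move at their own pace and stop on an object; "squeeze" is the grip in N (left out, the last holds). Time passes only in rows, so rows that repeat a pose let the fingers close. It gives the time, the measured TCP pose, the force and the opening at its end, in the units of the state.
- manip.get_state(): the state, without advancing time (a new reading comes with each control period).
- snapshot(name): name is "scene" or "top"; returns the picture (480x640x3 uint8, red, green, blue); there is no depth.
- get_calibration(name): a dict with "fx", "fy", "cx", "cy" (pixels), "camera_from_world" (4x4, takes a point from world to camera coordinates). Camera axes: x right, y up, looking along -z (the intrinsics and any distortion apply to the point x, -y, -z); pixel columns grow to the right and rows downward; lengths in m; the calibration is good to about 2 mm. A picture is of the moment at which its call begins. get_calibration takes no time and is no camera call.
- order.finish_job(): hands the job in, once; it reports no verdict.
The state is a dict: "clock": time; "joints": joint angles; "qvel": joint speeds; "joint_efforts": joint torques, N m; "eef_pos": TCP position; "tcp_rot": TCP orientation; "ft_force": force on the tool from outside, world axes, zero at the start; "moment": the same for the moment, N m; "grip_width": opening from 0.0 (shut) to 1.0 (fully open).
Only numpy, scipy, OpenCV 4.12 (cv2) and the standard library are available. Lean on these libraries where they do the work, as an engineer would, in place of code of your own. Each camera call takes 0.05 s, during which the arm holds its last target. There are 200 camera calls.

TASK

Three sliding trays of a wood sorter's bench stand side by side. First push the empty tray, which was left standing out, fully home; then hook a fingertip behind the raised lip of the tray that holds the round log slice and draw it all the way out to its stop. Pinch and lift nothing: leave the slice lying in its tray, the stick tray shut and everything else on the bench where it is.

Things in the scene. Friction and masses are not known exactly. Their poses are not given: they have to be found in the camera images.
- board: fixed plywood base board, 230 x 440 x 12 mm, carrying the three tray units; origin under its centre; its -x axis is the common direction in which all trays are drawn out, towards the robot.
- slice_unit: one of three alike grey slide units side by side on the board, 140 mm apart, in an order that changes; this one carries the slice tray. Fixed housing open at top and front, 190 long (x) x 124 wide (y) x 50 mm high, origin at the centre of its underside, 12 mm above the bench; -x is the way the tray is drawn.
- log_slice: the one thing in the tray to be drawn out: a loose round slice of log, bark round the side, pale sawn faces, 70 mm across and 40 mm high, lying flat in the rear bed of its tray; origin at the centre of its underside.
- stick0: loose wooden stick, 84 x 16 x 14 mm, in the bed of the sticks tray; origin at centre of underside.
- stick1: second loose wooden stick, like stick0, in the same tray.
- slice_tray (a joint): slide of the tray with the log slice, shut or within 3 mm of shut at the start, in m: 0 is fully home, 0.11 is fully out at its stop, growing as it comes out along the unit's -x. It slides with about 1.5 N of friction plus 6 N per m/s, has no spring and stays where it is left.
- slice_lip (a point): middle of the top edge of the slice tray's lip, midway through its thickness, 72 mm above the bench; moves with the tray; -x points the way it is drawn. The lip is upright bare metal, 108 wide x 8 mm thick, 15 mm higher than the tray's sides. Behind it: an empty finger pocket 63 mm long x 100 mm wide, floor 43 mm below the lip's top, then a 20 mm high divider.
- slice_bed (a point): centre of the floor of the rear bed (101 x 100 mm) of the slice tray, behind the divider; 29 mm above the bench, 121.5 mm behind (+x of) the lip point; moves with the tray. All three trays are alike, of wood, 108 mm wide and 180 mm long with the lip.
- empty_tray (a joint): slide of the tray with nothing in it, found standing 60 to 95 mm out at the start, in m: 0 is fully home, 0.11 is fully out at its stop, growing as it comes out along the unit's -x. It slides with about 1.5 N of friction plus 6 N per m/s, has no spring and stays where it is left.
- empty_lip (a point): As slice_lip, on the empty tray. This point is the middle of the lip's top edge (midway through its thickness), 72 mm above the bench; moves with the tray; -x axis points the way the tray is drawn.
- empty_bed (a point): centre of the floor of the rear bed of the empty tray, 29 mm above the bench, 121.5 mm behind (+x of) the lip point; moves with the tray.
- sticks_tray (a joint): slide of the tray with the two sticks, shut at the start and to stay shut, in m: 0 is fully home, 0.11 is fully out at its stop, growing as it comes out along the unit's -x. It slides with about 1.5 N of friction plus 6 N per m/s, has no spring and stays where it is left.
- sticks_lip (a point): As slice_lip, on the sticks tray. This point is the middle of the lip's top edge (midway through its thickness), 72 mm above the bench; moves with the tray; -x axis points the way the tray is drawn.
- sticks_bed (a point): centre of the floor of the rear bed of the sticks tray, 29 mm above the bench, 121.5 mm behind (+x of) the lip point; moves with the tray.
- billet_tall: bystander: upright barked log billet, 60 mm across, 120 mm high, beside the units on the left, loose; origin at the centre of its underside.
- billet_short: bystander: upright barked log billet, 68 mm across, 70 mm high, beside the units on the right, loose; origin at the centre of its underside.
- bead_bowl: bystander: white bowl 90 mm across, 40 mm high, on the bench ahead of the units at the left, loose; origin at the centre of its underside.
- glue_jar: bystander: jar 56 mm across, 70 mm high, on the bench ahead of the units at the right, loose; origin at the centre of its underside.
- brush: bystander: brush lying on the bench at the left, loose; origin at the centre of its underside.
- bracelet: bystander: wooden ring 68 mm across, 10 mm high, lying on the bench at the right, loose; origin at the centre of its underside.
Things that resemble listed ones, but are neither listed nor needed, are in the scene too. What is shaped like the log_slice but turquoise is not meant. Leave any blue look-alike of the stick1 alone.

How it is judged:
On the way, in this order (a step that is already met when the one before it is completed fails the run):
1. the empty tray is pushed fully home (value of joint empty_tray below 0.007 m), for 0.1 s.
2. a fingertip hooked behind its lip draws the slice tray out (contact force between the fingers and slice_lip_back above 0.3 N and value of joint slice_tray above 0.03 m), for 0.05 s.
3. the slice tray is fully out (value of joint slice_tray above 0.101 m), for 0.1 s.
At the end, for the whole second after the job is handed in: The empty tray is home (within 7 mm), the slice tray is out to its stop (within 9 mm) with the slice lying flat and still in its bed (within 30 mm of the bed's centre), the stick tray is shut (within 8 mm) with both sticks in its bed (value of joint empty_tray below 0.007 m and value of joint slice_tray above 0.101 m and value of joint sticks_tray below 0.008 m and horizontal distance between log_slice and slice_bed below 0.03 m and z of log_slice in the frame of slice_unit below 0.022 m and angle between log_slice's own z axis and vertical below 0.1 rad and linear speed of log_slice below 0.02 m/s and horizontal distance between each of stick0, stick1 and sticks_bed below 0.06 m); the robot touches nothing.
It fails at once if the empty tray's lip is pinched between the fingers (contact force between the fingers and empty_lip_front above 4 N and contact force between the fingers and empty_lip_back above 4 N).
It fails at once if the slice tray's lip is pinched between the fingers (contact force between the fingers and slice_lip_front above 4 N and contact force between the fingers and slice_lip_back above 4 N).
It fails at once if the log slice or a stick is lifted from its tray (z of log_slice in the frame of slice_unit above 0.037 m or height (world z) of any of stick0, stick1 above 0.05 m).
It fails at once if the sticks tray is drawn out (value of joint sticks_tray above 0.015 m).
It fails at once if a bystander is shifted by more than 30 mm (distance of any of billet_tall, billet_short, bead_bowl, glue_jar, brush, bracelet from where it was at the start of the episode above 0.03 m).
It also fails if it takes over 40 s, if anything falls off the work surface, if the arm or the gripper's body presses on something with over 40 N, if the wrist force passes 120 N, or if a joint passes its speed limit or range.

## Working session

There is one attempt and no reset: what is moved stays moved. The work goes in short steps, Python scripts to look and compute and a tool call to move; the robot and the scene stay as the last step left them, time stands still between calls to the robot, and variables do not carry over. Pictures are saved under pics/ and viewed, on a budget of 10 in all, crops included, one or two more only if the job needs it, and the job is handed in when it is done.

Besides the shell and the picture viewer there is one more tool, called after "Emit:" as name(argument=value, ...) on one line, values as JSON. servo_tool: Moves the arm, as the interface text tells. Its arguments: {"type":"object","properties":{"increments":{"type":"array","items":{"type":"array","items":{"type":"number"}}},"squeeze":{"type":"number"}},"required":["increments"]}

```bash
mkdir -p pics && python3 - <<'E'
from bench import manip, snapshot, get_calibration
import cv2, numpy as np
s=manip.get_state(); print({k:np.round(v,3).tolist() for k,v in s.items()})
for n in("scene","top"):
    im=snapshot(n); cv2.imwrite(f"pics/{n}0.png",im[:,:,::-1]); c=get_calibration(n); print(n,{k:np.round(v,3).tolist() for k,v in c.items()})
E
```

```text
{'clock': 0.0, 'joints': [1.254, 0.468, -0.012, 1.604, 0.006, 1.071, -0.056], 'qvel': [0.001, 0.0, 0.001, 0.0, -0.002, -0.0, 0.0], 'joint_efforts': [-0.0, -53.238, 0.021, -25.131, 0.011, 0.008, -0.0], 'eef_pos': [0.176, -0.625, 0.23], 'tcp_rot': [[0.963, 0.27, -0.001], [0.27, -0.963, 0.002], [-0.0, -0.002, -1.0]], 'ft_force': [-0.697, -0.192, 0.167], 'moment': [-0.005, -0.023, -0.041], 'grip_width': 1.001}
scene {'fx': 441.947, 'fy': 441.947, 'cx': 326.198, 'cy': 236.97, 'camera_from_world': [[0.716, 0.698, 0.016, -0.386], [-0.59, 0.593, 0.548, 0.258], [0.373, -0.402, 0.836, -1.314], [0.0, 0.0, 0.0, 1.0]]}
top {'fx': 570.994, 'fy': 570.994, 'cx': 323.809, 'cy': 242.771, 'camera_from_world': [[-0.03, -0.999, -0.02, 0.022], [0.994, -0.032, 0.108, -0.562], [-0.109, -0.016, 0.994, -1.585], [0.0, 0.0, 0.0, 1.0]]}
```

View pics/top0.png

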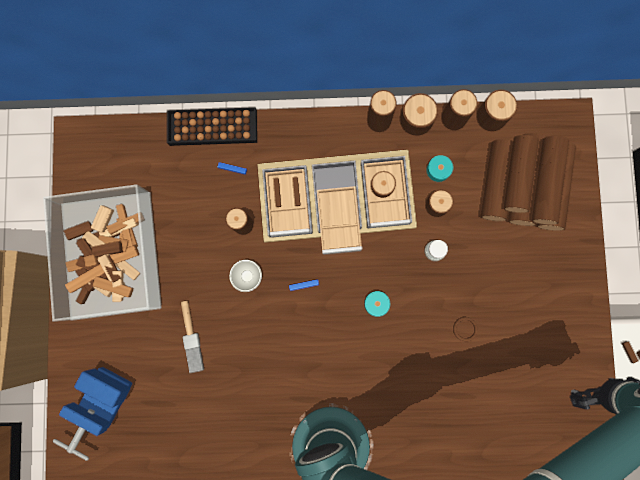

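View pics/scene0.png

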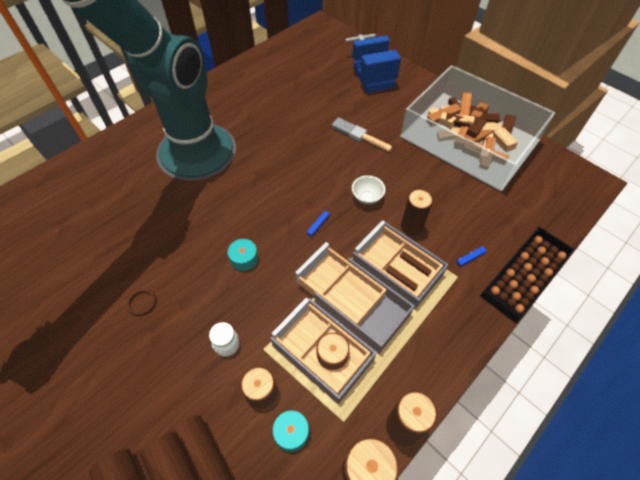

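The top view shows, left to right, the sticks tray at (288,200), the empty tray standing out with its lip at about (341,250), and the slice tray with the slice at (383,183). The glue jar is at (436,250) and the bowl at (245,275). Next I'll enlarge the units in both views.

```bash
cat > h.py <<'E'
import numpy as np
from bench import get_calibration
def ray(n,u,v):
    c=get_calibration(n);T=np.array(c["camera_from_world"]);R=T[:3,:3];o=-R.T@T[:3,3]
    return o,R.T@np.array([(u-c["cx"])/c["fx"],-(v-c["cy"])/c["fy"],-1.])
def plane(n,u,v,z):
    o,d=ray(n,u,v); return o+d*(z-o[2])/d[2]
def proj(n,p):
    c=get_calibration(n);q=np.array(c["camera_from_world"])@np.r_[p,1]
    return np.array([c["cx"]-c["fx"]*q[0]/q[2],c["cy"]+c["fy"]*q[1]/q[2]])
E
python3 - <<'E'
import cv2, numpy as np
from h import *
a=cv2.imread("pics/top0.png")
cv2.imwrite("pics/topz.png",cv2.resize(a[140:265,250:425],None,fx=4.5,fy=4.5,interpolation=cv2.INTER_CUBIC))
# plywood board: colour mask -> min area rect
h=cv2.cvtColor(a,cv2.COLOR_BGR2HSV); print(h[170,262],h[155,340],h[238,300],h[225,412],h[236,270])
m=cv2.inRange(h,(17,70,120),(28,150,255)); m[:140]=0;m[265:]=0;m[:,:250]=0;m[:,425:]=0
ys,xs=np.nonzero(m); r=cv2.minAreaRect(np.c_[xs,ys].astype(np.float32)); b=cv2.boxPoints(r)
print(len(xs),b)
for u,v in b: print(plane("top",u,v,.012).round(4))
E
```

```text
[ 18  34 181] [  9 173  81] [ 20  93 161] [ 20  78 216] [111  50  51]
5048 [[256.00226 163.52362]
 [409.04272 148.94833]
 [417.66296 239.4607 ]
 [264.6225  254.03598]]
[0.8031 0.1957 0.012 ]
[ 0.831  -0.2507  0.012 ]
[ 0.5657 -0.2631  0.012 ]
[0.5376 0.1754 0.012 ]
```

View pics/topz.png

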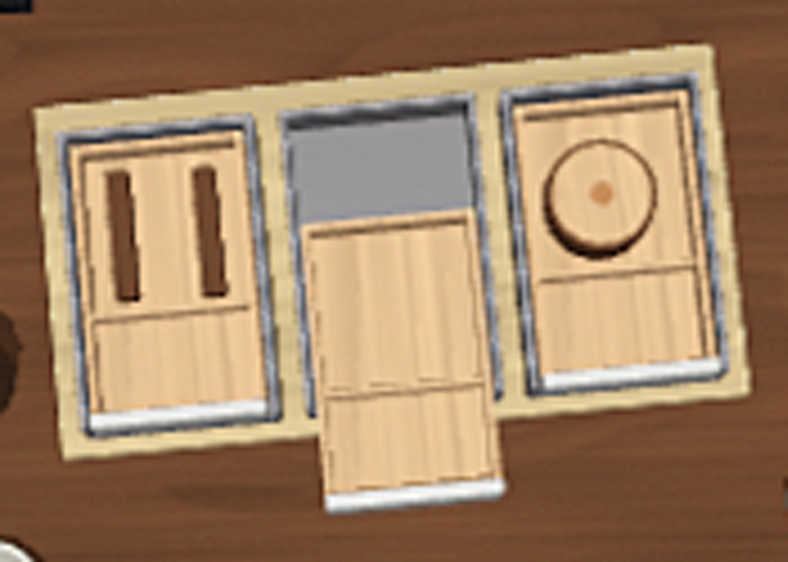

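The crop shows the slice tray's lip band from (540,382) to (720,366), the empty tray's lip from (327,503) to (504,486), and the board corners at (35,108), (712,45), (750,395) and (65,458). Divide by 4.5 and add (250,140) for full-image pixels.

```bash
cat >> h.py <<'E'
Z=lambda u,v:(250+(u+.5)/4.5-.5,140+(v+.5)/4.5-.5)
E
python3 - <<'E'
import cv2, numpy as np
from h import *
o,_=ray("top",0,0);print("cam",o.round(3))
B=[plane("top",*Z(*p),.012)[:2] for p in[(35,108),(712,45),(750,395),(65,458)]]
print("board",np.round(B,4),"sides",[np.linalg.norm(B[i]-B[i-1]).round(4) for i in range(4)],"c",np.mean(B,0).round(4))
d1=B[0]+B[1]-B[2]-B[3];yaw=np.arctan2(d1[1],d1[0]);d2=B[0]+B[3]-B[1]-B[2];print("yaw",yaw,np.arctan2(-d2[0],d2[1]))
L={}
for n,a,b in[("sticks",(89,423),(268,409)),("empty",(327,503),(504,486)),("slice",(540,382),(720,366))]:
    A,C=[plane("top",*Z(*p),.072)[:2] for p in(a,b)];L[n]=(A+C)/2
    print(n,L[n].round(4),"w",np.linalg.norm(A-C).round(4),"yaw",np.arctan2(-(A-C)[0],(A-C)[1]).round(3))
yaw=.5*(yaw+np.arctan2(-d2[0],d2[1]))
x=np.array([np.cos(yaw),np.sin(yaw)]);y=np.array([-x[1],x[0]]);c=np.mean(B,0)
print({n:((p-c)@x.round(4),(p-c)@y.round(4)) for n,p in L.items()})
# second view zoom
a=cv2.imread("pics/scene0.png");cv2.imwrite("pics/scz.png",cv2.resize(a[210:420,255:465],None,fx=2.8,fy=2.8,interpolation=cv2.INTER_CUBIC))
E
```

```text
cam [ 0.387 -0.022  1.637]
board [[ 0.8027  0.1917]
 [ 0.8291 -0.2471]
 [ 0.6005 -0.2608]
 [ 0.5741  0.1764]] sides [np.float64(0.2291), np.float64(0.4395), np.float64(0.229), np.float64(0.4379)] c [ 0.7016 -0.035 ]
yaw 0.06335686500664399 0.0602235934955351
sticks [0.5909 0.0987] w 0.1104 yaw 0.046
empty [ 0.5379 -0.0452] w 0.1087 yaw 0.065
slice [ 0.608  -0.1792] w 0.1108 yaw 0.057
{'sticks': (np.float64(-0.10221247992015388), np.float64(0.14024962136830801)), 'empty': (np.float64(-0.16404470548120753), np.float64(-0.00013381555196355585)), 'slice': (np.float64(-0.1023653384249943), np.float64(-0.1381549150091631))}
```

View pics/scz.png

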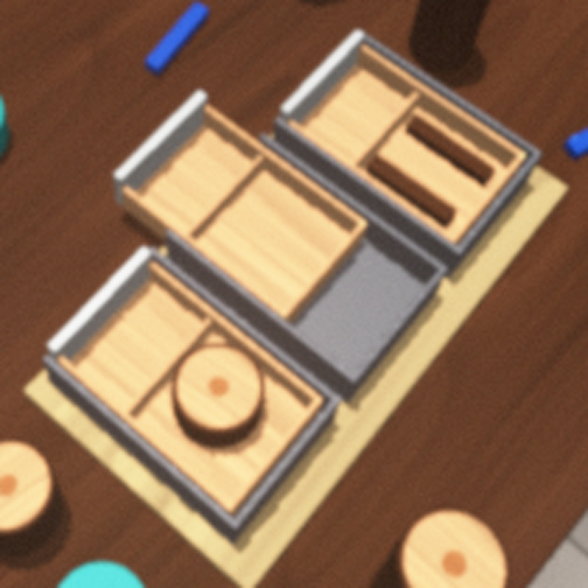

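The measurements fit the given sizes: board sides 229 × 439 mm (given 230 × 440), lips 109–111 mm wide (given 108), unit spacing 138–140 mm, and yaw about 0.062. The empty tray is about 62 mm out. The second view confirms the order. Next I'll work out the moves.

```bash
cat >> h.py <<'E'
YAW=.062;C=np.array([.7016,-.035])
X=np.array([np.cos(YAW),np.sin(YAW)]);Y=np.array([-X[1],X[0]])
def world(bx,by,z): return np.r_[C+bx*X+by*Y,z]
def where():
    from bench import manip
    s=manip.get_state();p=s["eef_pos"];R=np.array(s["tcp_rot"])
    print("t",round(s["clock"],2),"tcp",np.round(p,4),"board",((p[:2]-C)@X).round(4),((p[:2]-C)@Y).round(4),"F",np.round(s["ft_force"],1),"g",round(s["grip_width"],3))
    return np.array(p),R
def go(bx,by,z):
    p,R=where(); t=world(bx,by,z); print("to",t.round(3),"shift cm",(R.T@(t-p)*100).round(2),"roll",round(np.arctan2(R[1,0],R[0,0])-YAW,3))
E
python3 -c "
from h import *
go(-.215,0,.23)
print('jar',plane('top',436,245,.07).round(3),'bowl',plane('top',245,275,.02).round(3),'blue',plane('top',304,285,.01).round(3),'turq',plane('top',377,303,.03).round(3))"
```

```text
t 0.1 tcp [ 0.1756 -0.6253  0.2304] board -0.5616 -0.5566 F [-0.2  0.1  0.9] g 1.001
to [ 0.487 -0.048  0.23 ] shift cm [ 45.58 -47.13   0.11] roll 0.212
jar [ 0.542 -0.304  0.07 ] bowl [0.479 0.231 0.02 ] blue [0.446 0.065 0.01 ] turq [ 0.389 -0.139  0.03 ]
```

Emit:
servo_tool(increments=[[2,-2,0,0.03,0],[4.7,-4.9,0,0.06,0],[7.4,-7.7,0,0.09,0],[10.1,-10.5,0,0.12,0],[12.8,-13.3,0,0.15,0],[15.5,-16.1,0,0.18,0],[18.2,-18.9,0,0.212,0],[20.5,-21.3,0,0.212,0],[22.5,-23.3,0,0.212,0],[22.5,-23.3,0,0.212,0]], squeeze=20)

```text
clock: 0.93
eef_pos: [0.3323, -0.3351, 0.2312]
tcp_rot: [[0.998, 0.07, 0.001], [0.07, -0.998, 0.002], [0.001, -0.002, -1.0]]
ft_force: [0.5, 0.1, 0.4]
grip_width: 0.0
```

```bash
python3 -c "
from h import *
go(-.215,0,.23)"
```

```text
t 0.93 tcp [ 0.3323 -0.3351  0.2312] board -0.3872 -0.2767 F [0.5 0.1 0.4] g 0.0
to [ 0.487 -0.048  0.23 ] shift cm [ 17.45 -27.52   0.19] roll 0.008
```

Emit:
servo_tool(increments=[[1,-1.6,0,0,0],[3,-4.7,0,0,0],[5,-7.9,0,0,0],[7,-11,0,0,0],[9,-14.2,0,0,0],[11,-17.3,0,0,0],[13,-20.5,0,0,0],[15.5,-24.4,0,0,0],[17.4,-27.5,0,0,0],[17.4,-27.5,0,0,0]])

```text
clock: 1.77
eef_pos: [0.4891, -0.0475, 0.2316]
tcp_rot: [[0.997, 0.072, 0.003], [0.072, -0.997, 0.004], [0.003, -0.004, -1.0]]
ft_force: [0.0, 0.3, 1.1]
grip_width: 0.0
```

```bash
python3 -c "
from h import *
go(-.215,0,.05)"
```

```text
t 1.77 tcp [ 0.4891 -0.0475  0.2316] board -0.2129 0.0007 F [0.  0.3 1.1] g 0.0
to [ 0.487 -0.048  0.05 ] shift cm [-0.27  0.14 18.16] roll 0.01
```

Emit:
servo_tool(increments=[[-0.2,0,2,0.01,0],[-0.2,0,5,0.01,0],[-0.2,0,8,0.01,0],[-0.2,0,11,0.01,0],[-0.2,0,14,0.01,0],[-0.2,0,16.5,0.01,0],[-0.2,0,18.2,0.01,0],[-0.2,0,18.2,0.01,0],[-0.2,0,18.2,0.01,0]])

```text
clock: 2.52
eef_pos: [0.4833, -0.0559, 0.0486]
tcp_rot: [[0.999, 0.052, -0.002], [0.052, -0.999, 0.0], [-0.002, -0.0, -1.0]]
ft_force: [0.5, -0.5, 0.3]
grip_width: -0.002
```

```bash
python3 -c "
from h import *
from bench import snapshot
import cv2
go(-.115,0,.05)
a=snapshot('scene')[:,:,::-1];cv2.imwrite('pics/s1.png',cv2.resize(a[120:420,200:500],None,fx=2,fy=2,interpolation=cv2.INTER_CUBIC))"
```

```text
t 2.52 tcp [ 0.4833 -0.0559  0.0486] board -0.2191 -0.0073 F [ 0.5 -0.5  0.3] g -0.002
to [ 0.587 -0.042  0.05 ] shift cm [10.4  -0.84 -0.17] roll -0.01
```

View pics/s1.png

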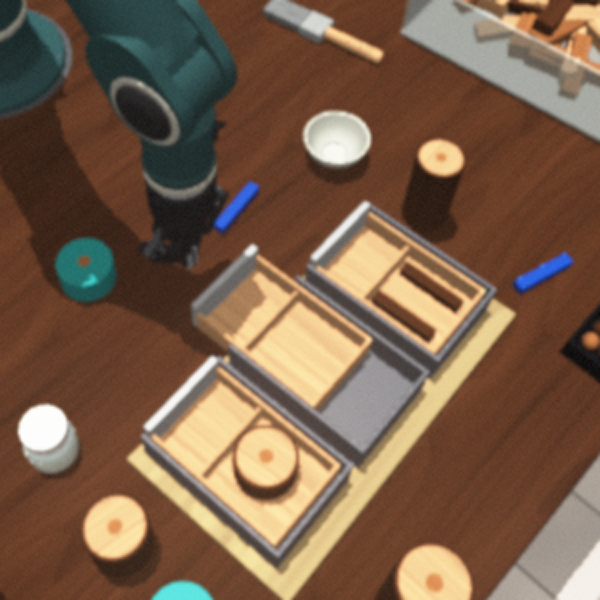

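The shut gripper now stands in front of the empty tray's lip (lip at about (225,280) in this crop, gripper at (175,250)), clear of everything. Now I'll push.

Emit:
servo_tool(increments=[[0.8,-0.4,0,0,0],[2,-0.8,0,0,0],[3,-0.8,0,0,0],[4,-0.8,0,0,0],[5,-0.8,0,0,0],[6,-0.8,0,0,0],[7,-0.8,0,0,0],[8,-0.8,0,0,0],[9,-0.8,0,0,0],[9,-0.8,0,0,0]])

```text
clock: 3.4
eef_pos: [0.5764, -0.0428, 0.0495]
tcp_rot: [[0.999, 0.052, 0.003], [0.052, -0.999, 0.0], [0.003, -0.0, -1.0]]
ft_force: [0.7, 0.4, 0.6]
grip_width: 0.0
```

```bash
python3 -c "
from h import *
go(-.115,0,.05)"
```

```text
t 3.4 tcp [ 0.5764 -0.0428  0.0495] board -0.1254 -0.0 F [0.7 0.4 0.6] g 0.0
to [ 0.587 -0.042  0.05 ] shift cm [ 1.04 -0.01 -0.05] roll -0.01
```

Emit:
servo_tool(increments=[[0.3,0,0,0,0],[0.6,0,0,0,0],[0.8,0,0,0,0],[1.0,0,0,0,0],[1.0,0,0,0,0]])

```text
clock: 3.82
eef_pos: [0.5836, -0.0425, 0.0491]
tcp_rot: [[0.999, 0.052, -0.0], [0.052, -0.999, -0.0], [-0.0, 0.0, -1.0]]
ft_force: [0.7, -0.6, -1.0]
grip_width: 0.002
```

Emit:
servo_tool(increments=[[0.1,0,0,0,0],[0.2,0,0,0,0],[0.3,0,0,0,0]])

```text
clock: 4.07
eef_pos: [0.5862, -0.0424, 0.0491]
tcp_rot: [[0.999, 0.052, -0.001], [0.052, -0.999, -0.0], [-0.001, 0.0, -1.0]]
ft_force: [-1.3, -0.1, -0.9]
grip_width: -0.001
```

Still no stop; I'll look at the top view before going on.

Emit:
servo_tool(increments=[[0.1,0,0,0,0],[0.2,0,0,0,0],[0.3,0,0,0,0],[0.3,0,0,0,0]])

```text
clock: 4.4
eef_pos: [0.5875, -0.0423, 0.0491]
tcp_rot: [[0.999, 0.052, -0.005], [0.052, -0.999, -0.001], [-0.005, 0.0, -1.0]]
ft_force: [-7.0, 1.1, 4.5]
grip_width: -0.006
```

```bash
python3 -c "
from h import *
from bench import snapshot
import cv2
where()
a=snapshot('top')[:,:,::-1];b=snapshot('scene')[:,:,::-1]
f=lambda i,s:cv2.resize(i,(s,400),interpolation=cv2.INTER_CUBIC)
cv2.imwrite('pics/s2.png',np.hstack([f(a[150:250,270:370],400),f(b[225:345,270:390],400)]))"
```

```text
t 4.4 tcp [ 0.5875 -0.0423  0.0491] board -0.1143 -0.0002 F [-7.   1.1  4.5] g -0.006
```

View pics/s2.png

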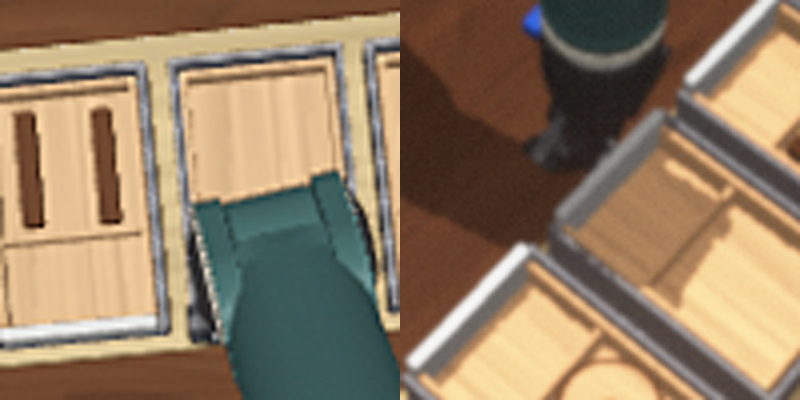

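Both views show the empty tray home: no gap at the rear, and the lip in line with the sticks tray's. The force also rose to 7 N against the stop. TCP at board x = -0.114 puts the lip back of a shut tray at about -0.095. I'll hold briefly, back off and rise.

Emit:
servo_tool(increments=[[0.1,0,0,0,0],[0.1,0,0,0,0],[-1,0,0,0,0],[-3,0,0,0,0],[-4,0,0,0,0],[-4,0,-3,0,0],[-4,0,-6,0,0],[-4,0,-9,0,0],[-4,0,-11,0,0],[-4,0,-11,0,0]])

```text
clock: 5.33
eef_pos: [0.5533, -0.0441, 0.1644]
tcp_rot: [[0.999, 0.052, 0.01], [0.052, -0.999, -0.001], [0.01, 0.001, -1.0]]
ft_force: [0.6, -0.6, -0.0]
grip_width: -0.0
```

```bash
python3 -c "
from h import *
go(-.066,-.139,.16)"
```

```text
t 5.33 tcp [ 0.5533 -0.0441  0.1644] board -0.1486 0.0001 F [ 0.6 -0.6 -0. ] g -0.0
to [ 0.644 -0.178  0.16 ] shift cm [ 8.39 13.82  0.54] roll -0.01
```

Emit:
servo_tool(increments=[[1,1.6,0,-0.01,0],[2.5,4,0,-0.01,0],[4.2,6.9,0,-0.01,0],[5.9,9.7,0,-0.01,0],[7.4,12.2,0,-0.01,0],[8.4,13.8,0,-0.01,0],[8.4,13.8,0,-0.01,0],[8.4,13.8,0,-0.01,0]])

```text
clock: 6.0
eef_pos: [0.6406, -0.1786, 0.1582]
tcp_rot: [[0.998, 0.06, -0.001], [0.06, -0.998, 0.0], [-0.001, -0.0, -1.0]]
ft_force: [0.5, 0.5, 0.5]
grip_width: -0.0
```

```bash
python3 -c "
from h import *
go(-.066,-.139,.045)"
```

```text
t 6.0 tcp [ 0.6406 -0.1786  0.1582] board -0.0698 -0.1396 F [0.5 0.5 0.5] g -0.0
to [ 0.644 -0.178  0.045] shift cm [ 0.39 -0.06 11.32] roll -0.002
```

Emit:
servo_tool(increments=[[0.3,0,1.5,0,0],[0.3,0,4,0,0],[0.3,0,6.5,0,0],[0.3,0,8.5,0,0],[0.3,0,10,0,0],[0.3,0,11,0,0],[0.3,0,11.3,0,0],[0.3,0,11.3,0,0]])

```text
clock: 6.67
eef_pos: [0.6433, -0.1768, 0.0456]
tcp_rot: [[0.998, 0.062, -0.001], [0.062, -0.998, 0.0], [-0.001, -0.001, -1.0]]
ft_force: [-1.0, -0.7, 0.6]
grip_width: 0.003
```

```bash
python3 -c "
from h import *
from bench import snapshot
import cv2
go(-.086,-.139,.045)
a=snapshot('top')[:,:,::-1];b=snapshot('scene')[:,:,::-1]
f=lambda i,s:cv2.resize(i,(s,400),interpolation=cv2.INTER_CUBIC)
cv2.imwrite('pics/s3.png',np.hstack([f(a[150:250,330:430],400),f(b[280:400,260:380],400)]))"
```

```text
t 6.67 tcp [ 0.6433 -0.1768  0.0456] board -0.0669 -0.1379 F [-1.  -0.7  0.6] g 0.003
to [ 0.624 -0.179  0.045] shift cm [-1.91  0.11  0.06] roll 0.0
```

View pics/s3.png

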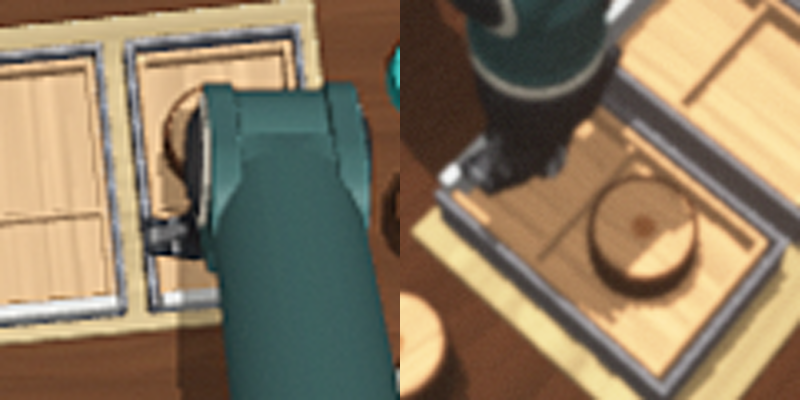

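The fingertips stand in the slice tray's pocket, behind the lip (at about (180,298) in the left half). The slice lies untouched behind the divider, and there is no contact force. Now I'll draw the tray out gently.

Emit:
servo_tool(increments=[[-0.6,0,0,0,0],[-1.2,0,0,0,0],[-1.7,0,0,0,0],[-2.2,0,0,0,0],[-2.8,0,0,0,0],[-3.5,0,0,0,0],[-4.3,0,0,0,0],[-5.1,0,0,0,0],[-5.9,0,0,0,0],[-6.7,0,0,0,0]])

```text
clock: 7.6
eef_pos: [0.5759, -0.1818, 0.0464]
tcp_rot: [[0.998, 0.062, 0.0], [0.062, -0.998, -0.0], [0.0, 0.0, -1.0]]
ft_force: [2.3, -0.4, 0.8]
grip_width: 0.001
```

Emit:
servo_tool(increments=[[-0.8,0,0,0,0],[-1.6,0,0,0,0],[-2.4,0,0,0,0],[-3.2,0,0,0,0],[-4.0,0,0,0,0],[-4.6,0,0,0,0],[-5.1,0,0,0,0],[-5.5,0,0,0,0],[-5.7,0,0,0,0]])

```text
clock: 8.35
eef_pos: [0.519, -0.1851, 0.0461]
tcp_rot: [[0.998, 0.062, -0.001], [0.062, -0.998, 0.0], [-0.001, -0.0, -1.0]]
ft_force: [1.9, -0.2, 0.0]
grip_width: -0.005
```

```bash
python3 -c "
from h import *
go(-.196,-.139,.045)"
```

```text
t 8.35 tcp [ 0.519  -0.1851  0.0461] board -0.1915 -0.1385 F [ 1.9 -0.2  0. ] g -0.005
to [ 0.515 -0.186  0.045] shift cm [-0.45  0.05  0.11] roll -0.0
```

Emit:
servo_tool(increments=[[-0.1,0,0,0,0],[-0.2,0,0,0,0],[-0.3,0,0,0,0],[-0.4,0,0,0,0],[-0.5,0,0,0,0],[-0.5,0,0,0,0]])

```text
clock: 8.85
eef_pos: [0.5165, -0.1852, 0.0464]
tcp_rot: [[0.998, 0.062, 0.004], [0.062, -0.998, 0.0], [0.004, 0.0, -1.0]]
ft_force: [5.1, -0.9, -4.3]
grip_width: -0.002
```

The force is rising at the predicted stop (TCP board x about -0.194). I'll ease off behind the lip, then rise clear.

Emit:
servo_tool(increments=[[0,0,0,0,0],[0.5,0,0,0,0],[1.5,0,0,0,0],[2,0,0,0,0],[2,0,-1,0,0],[2,0,-3,0,0],[2,0,-6,0,0],[2,0,-9,0,0],[2,0,-12,0,0],[2,0,-12,0,0]])

```text
clock: 9.68
eef_pos: [0.5382, -0.1848, 0.1729]
tcp_rot: [[0.998, 0.062, 0.009], [0.062, -0.998, -0.003], [0.009, 0.004, -1.0]]
ft_force: [2.3, 0.1, -0.1]
grip_width: -0.0
```

Emit:
servo_tool(increments=[[-1,0,-1,0,0],[-3,0,-3,0,0],[-6,0,-5,0,0],[-8,0,-6,0,0],[-9,0,-6,0,0],[-9,0,-6,0,0]])

```text
clock: 10.18
eef_pos: [0.4431, -0.1903, 0.2268]
tcp_rot: [[0.998, 0.06, -0.0], [0.06, -0.998, -0.001], [-0.0, 0.001, -1.0]]
ft_force: [0.2, -0.3, -0.9]
grip_width: 0.001
```

```bash
python3 -c "
from h import *
from bench import snapshot
import cv2
where()
a=snapshot('top')[:,:,::-1];b=snapshot('scene')[:,:,::-1]
cv2.imwrite('pics/top4.png',a);cv2.imwrite('pics/scene4.png',b)
f=lambda i:cv2.resize(i,(400,480),interpolation=cv2.INTER_CUBIC)
cv2.imwrite('pics/s4.png',np.hstack([f(a[130:310,250:400]),f(b[170:422,230:440])]))"
```

```text
t 10.18 tcp [ 0.4431 -0.1903  0.2268] board -0.2676 -0.1389 F [ 0.2 -0.3 -0.9] g 0.001
```

View pics/s4.png

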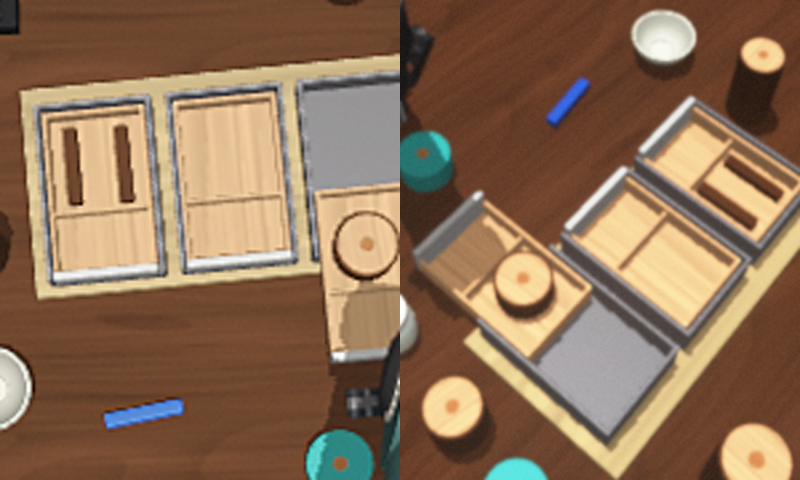

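The slice tray is out with the slice flat in its bed (top-crop (367,243), scene-crop (524,277)). The empty and sticks trays are shut and the sticks are in place. Now I'll check the numbers from both views, and the bystanders.

```bash
python3 - <<'E'
from h import *
import cv2
b=lambda p:(((p[:2]-C)@X).round(4),((p[:2]-C)@Y).round(4))
T=lambda u,v:(250+u/2.667,130+v/2.667);S=lambda u,v:(230+(u-400)/1.905,170+v/1.905)
print("slice lip top-view left end",b(plane("top",*T(332,356),.072)))
print("slice lip scene ends",b(plane("scene",*S(417,254),.072)),b(plane("scene",*S(482,194),.072)))
print("empty lip top",b(plane("top",*T(240,262),.072)),"sticks lip",b(plane("top",*T(108,275),.072)))
print("slice",b(plane("top",*T(367,243),.069)),b(plane("scene",*S(524,277),.069)),"bed expected ~",-.099-.11+.1215)
A=cv2.imread("pics/scene0.png",0);B=cv2.imread("pics/scene4.png",0)
for n,(u,v,r) in dict(jar=(225,340,22),bowl=(368,190,22),tall=(418,207,26),short=(258,386,22),brush=(362,135,32),ring=(142,302,20)).items():
    t=A[v-r:v+r,u-r:u+r];m=cv2.matchTemplate(B[v-r-15:v+r+15,u-r-15:u+r+15],t,cv2.TM_CCOEFF_NORMED);_,s,_,l=cv2.minMaxLoc(m);print(n,round(s,2),"shift px",l[0]-15,l[1]-15)
E
```

```text
slice lip top-view left end (np.float64(-0.2107), np.float64(-0.0852))
slice lip scene ends (np.float64(-0.207), np.float64(-0.1943)) (np.float64(-0.2059), np.float64(-0.0892))
empty lip top (np.float64(-0.1048), np.float64(-0.0003)) sticks lip (np.float64(-0.1054), np.float64(0.1372))
slice (np.float64(-0.097), np.float64(-0.1334)) (np.float64(-0.0961), np.float64(-0.1334)) bed expected ~ -0.08750000000000002
jar 1.0 shift px 0 0
bowl 1.0 shift px 0 0
tall 1.0 shift px 0 0
short 1.0 shift px 0 0
brush 1.0 shift px 0 0
ring 0.75 shift px 0 0
```

```bash
python3 -c "
from h import *
from bench import order
where(); print(order.finish_job())"
```

```text
t 10.28 tcp [ 0.4452 -0.1897  0.226 ] board -0.2655 -0.1385 F [ 0.9 -0.2  0.4] g -0.004
the job is handed in; nothing more can be done
None
```

I pushed the empty tray home with the shut fingertips, then hooked them behind the slice tray's lip and drew it out to its stop. I raised the arm clear and handed the job in at 10.3 s; it reports no verdict.

What my last checks showed:
- **Empty tray:** the force rose to about 7 N at the home stop. Its lip lies within 1 mm of the shut sticks tray's lip.
- **Slice tray:** the force rose to about 5 N at the out stop. That is about 110 mm of travel by the arm's position, taking the fingertips as 22 mm thick, the pad width.
- **Slice:** it lies flat, about 10 mm from the bed's centre, inside the 30 mm limit.
- **Sticks tray:** it is shut, with both sticks in its bed.
- **Bystanders:** the jar, bowl, both billets and the brush show no shift in the images. The bracelet also shows none, but its image match was weaker (0.75), and I didn't find out why.

The two cameras disagree by about 4 mm on the drawn lip: about 108 mm of travel from the top view against about 104 mm from the scene view. Both are above the 101 mm needed.

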